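Clip a fixture plate onto the indexing table, index it and lock it

TASK

Set the pale fixture plate with the round grey knob flat between the two orange spring catches of the indexing table (either end first) and push it down until both catches click over its ends, then stop pushing. Then turn the table by its black handle, click by click, until the handle rests at the green mark, and finally throw the red-balled lock lever fully over, away from its starting side. Do not force anything, and leave the other things on the bench where they are.

Things in the scene. Friction and masses are not known exactly. Their poses are not given: they have to be found in the camera images.
- fixture: Clear, pale acrylic fixture plate, 60 (x) x 110 (y) x 14 mm, lying flat, loose, about 0.25 kg; a grey round knob, 30 mm across and 18 mm high (top 32 mm above the underside), stands on it at x = 0, y = -10 mm. Origin: centre of the underside; z up, y along the length. It can be held by the knob or across its width at mid-length.
- nest (a point): Centre of the seat on the turning table, 46 mm above the bench, on the table's axis: the seated plate's origin lies here, its y along this y, either way round. Turns with the table; handle on its -x side. Flared steel corner guides, about 2 mm play each side, 32 mm high, 33 to 47 mm from the middle along y; low steel pins at the ends; long sides open at mid-length, disc top 6 mm lower.
- catch_a (a joint): Orange sprung catch, 30 mm wide, at the seat's +y end: 0 = closed, grows as it is spread (rad), springs back. Sloping top up to 32 mm, hook's underside 15 mm above the seat. A plate laid in rests on the slopes about 20 mm too high; pushed straight down, resistance peaks at 8 to 15 N (up to 25 if it tilts: the ends may go one after the other), drops, and the hooks click over as it meets the seat.
- catch_b (a joint): The same orange catch at the seat's -y end: 0 = closed, grows as it is spread (rad).
- index_table (a joint): Angle (rad) of the round steel table, 164 mm across, growing anticlockwise from above. It clicks every 0.524: rests at 0, 0.524, 1.047, 1.571 (the green mark), 2.094; starts at or near 0 or 0.524 and springs into the nearest when free. A click takes about 0.35 N m, 3 to 4 N at the handle. Stops at -0.35 and 2.45.
- handle (a point): The table's black upright round handle, diameter 16 mm, on a lug at 95 mm from the table's axis; this point lies on its axis, 72 mm above the bench, 10 mm below its top (82 mm); the lug's top is 40 mm above the bench. It goes round with the table.
- index_base: Blue base of the indexing table, 224 (x) x 282 (y) x 18 mm, fixed. Origin: on the bench, under the table's axis. White marks and one green mark on it show where the handle can rest; the green one lies in the base's -y direction from the axis; at table angle 0 the handle is on the -x side.
- lock (a joint): Lock lever on a dark block on the base, to the +y side of the table: 0 = leaning toward the base's -x side (open; it starts at 0 to 0.25), 1.0 rad = fully over to +x (locked, at its stop). It stays where it is left (friction, about 1 N at the ball).
- lock_tip (a point): Centre of the lever's red ball, diameter 26 mm, 75 mm from the lever's pivot, which lies 40 mm above the bench at x = -45, y = 140 mm in the base's frame; the ball swings in the base's xz plane, 106 mm above the bench at either end, 115 mm at the middle.
- red_case: Bystander: red flat case, 63 x 130 x 22 mm, loose; origin at the centre of its underside. Fixed bottles up to 222 mm tall stand near the back of the bench (about 0.69 m ahead of the robot, 0.12 and 0.2 m to its left) between the plate's and the table's places: carry the plate round their front.
- ratchet_driver: Bystander: blue and black ratchet screwdriver, 34 x 135 x 34 mm, loose; origin at the centre of its underside. It lies by the tall fixed rotary-tool stand at the robot's right (about 0.53 m ahead, 0.56 m to the right); an orange bottle, 268 mm tall, stands behind.

How it is judged:
On the way, in this order (a step that is already met when the one before it is completed fails the run):
1. the plate lies on the seat with both catches clicked over its ends (z of fixture in the frame of nest between -0.003 and 0.003 m and horizontal distance between fixture and nest below 0.005 m and angle between the y axis of fixture and the y axis of nest, either way round below 0.08 rad and angle between fixture's own z axis and vertical below 0.06 rad and value of joint each of catch_a, catch_b below 0.08 rad), for 0.2 s.
2. the table rests at the green mark (value of joint index_table between 1.49 and 1.65 rad), for 0.2 s.
3. the lock lever is fully over (value of joint lock above 0.9 rad), for 0.2 s.
At the end, for the whole second after the job is handed in: The plate lies at rest on the seat (within 3 mm in height, 5 mm sideways, 0.08 rad of the seat's direction, tilt under 0.06 rad) with both catches closed over it (under 0.08 rad), the table at the green mark (1.49 to 1.65 rad), the lock lever fully over (past 0.9 rad) (all of step 1 and all of step 2 and value of joint lock above 0.9 rad and linear speed of fixture below 0.02 m/s); the robot touches nothing.
It fails at once if the plate is forced into the table with more than 45 N (contact force between fixture and index_base above 45 N).
It fails at once if the red case is shifted by more than 30 mm (distance of red_case from where it was at the start of the episode above 0.03 m).
It fails at once if the ratchet screwdriver is shifted by more than 30 mm (distance of ratchet_driver from where it was at the start of the episode above 0.03 m).
It also fails if it takes over 72 s, if anything falls off the work surface, if the arm or the gripper's body presses on something with over 40 N, if the wrist force passes 120 N, or if a joint passes its speed limit or range.

ROBOT

A 6-joint arm with a two-finger parallel gripper is mounted at the origin on a cart in front of the work surface, level with it; the furniture and walls round the work are solid. World frame = base frame: x ahead of the robot, y to its left, z up, the work surface at z = 0. Lengths are in m, angles in rad, forces in N, time in s.
With the tool pointing down it reaches from about 0.275 to 0.75 m from the base axis. Payload 10.2 kg.
Tool frame: the origin (TCP) lies midway between the tips of the shut fingers; the grasp point (between the pads) lies 19 mm behind it; z points along the fingers, y is the line along which they close (so a half turn about z gives the same grasp; the last joint's range is limited). The gripper opens to 88 mm and grips with 3 to 60 N. Pads are 18 mm wide; open, the fingers measure 123 mm over their backs; the gripper's body (75 mm by 187 mm) begins 45 mm behind the grasp point.
Start: joints at [1.091, 0.313, 1.498, -0, 1.331, -0.223], TCP at [0.133, 0.508, 0.239] pointing down, gripper open.
Joint ranges: [-2.94, 2.94], [-0.97, 2.17], [0.19, 2.56], [-1.23, 4.37], [0.02, 3.11], [-2.88, 2.88]. Speed limits (rad/s): [2.39, 2.39, 3.01, 3.14, 3.14, 3.14].

INTERFACE

Orientations are given as [roll, pitch, yaw] about the fixed x, y, z axes, in that order (R = Rz(yaw) Ry(pitch) Rx(roll)).
In Python, from plant import manip, imaging, order, finder gives the robot as it stands. The module is installed in compiled form; this text tells all that it offers.
- The arm moves only by the shell command python3 -m pendant 'ROWS' [FORCE]. ROWS is JSON, a list of rows, each a list of 5 numbers: the shift along the world's x, y, z scaled (see below), then the turn about the world's z scaled (see below), then the opening, from -1 (shut) to 1 (fully open). A call has 1 to 12 rows; each row is the pose to reach, as a shift and turn from the pose commanded when the call began, turning the shorter way round; what a row does not reach only later rows make up. The controller multiplies each number of a shift by 25 cm and each number of a turn by 360 degrees. A row lasts 1/12 s, in which the tool goes at most 41.7 mm and 7.16 degrees, less where a joint would pass 70% of its speed; a pose out of reach is approached as far as the arm can. A call with a number of a shift or a turn outside -1 to 1 is refused whole. A call with a gripper value outside its range is refused whole. The fingers move at their own pace and stop on an object; FORCE is the grip in N (left out, the last holds). Time passes only in rows, so rows that repeat a pose let the fingers close. It gives the time, the measured TCP pose, the force, the opening and the grip force at its end, in the units of the state.
- manip.get_obs(): the state, without advancing time (a new reading comes with each control period).
- imaging.camera(name): name is "side" or "top" or "wrist"; returns a dict with "image" (384x512x3 uint8, blue, green, red), "camera_matrix" (3x3 intrinsics, pixels), "xyz" and "attitude" of the camera in the world. Camera axes: x right, y down, z forward; pixel columns grow to the right and rows downward; lengths in m; the calibration is good to about 2 mm. A picture is of the moment at which its call begins. There is no depth.
- order.finish_job(): hands the job in; it is judged then, once.
Trained networks look in a picture, given as the dict that the camera call returned (one of the last four; its "shot" number tells which), for a name from the list of things; names that differ only in an ending like _2 or _b are one class to them, and where a whole thing is asked for, a point or a joint stands for the part that bears it (a point fixed in the world has none). Each returns a list of dicts, best first, with "p" (0 to 1); they miss things now and then, are a little off and sometimes report something else, mostly with a low value. They report only what shows in the picture. A call takes as long as a camera call.
- finder.recognise(thing, picture): "box" ([left, top, right, bottom] in pixels, round what is visible of it).
The state is a dict: "t": time; "joint_positions": joint angles; "qvel": joint speeds; "joint_efforts": joint torques, N m; "tcp_pos": TCP position; "ee_rot": TCP orientation; "ft_force": force on the tool from outside, world axes, zero at the start; "torque": the same for the moment, N m; "grip_width": finger opening in m; "finger_force": force on a finger pad.
Only numpy, scipy, OpenCV 4.12 (cv2) and the standard library are available. Lean on these libraries where they do the work, as an engineer would, in place of code of your own. Each camera call takes 0.05 s, during which the arm holds its last target. There are 200 camera calls.

## Working session

There is one attempt and no reset: what is moved stays moved. The work goes in short steps, Python scripts to look and compute and a shell command to move; the robot and the scene stay as the last step left them, time stands still between calls to the robot, and variables do not carry over. Pictures are saved under pics/ and viewed, at most 14 in all, crops included, and the job is handed in when it is done.

```bash
mkdir -p pics
cat > h.py <<'E'
import numpy as np, cv2
from scipy.spatial.transform import Rotation as R
from plant import manip, imaging, order, finder
def cam(n):
    return imaging.camera(n)
def rot(p):
    a=np.array(p["attitude"],float)
    if a.shape==(3,3): return a
    return R.from_euler('xyz',a).as_matrix() if a.size==3 else R.from_quat(a).as_matrix()
def ray(p,u,v,z):
    d=rot(p)@np.linalg.inv(np.array(p["camera_matrix"]))@np.array([u,v,1.])
    c=np.array(p["xyz"]); return c+d*(z-c[2])/d[2]
def proj(p,X):
    q=np.array(p["camera_matrix"])@(rot(p).T@(np.array(X)-np.array(p["xyz"]))); return q[:2]/q[2]
E
python3 - <<'E'
from h import *
for n in ["top","side"]:
    p=cam(n); cv2.imwrite(f"pics/{n}0.png",p["image"]); print(n,p["xyz"],p["attitude"],p["camera_matrix"])
    for t in ["fixture","handle","index_base","lock_tip","catch_a","red_case","ratchet_driver"]:
        for d in finder.recognise(t,p)[:3]: print(t,round(d["p"],2),np.round(d["box"]))
print(manip.get_obs())
E
```

```text
top [-0.2858184   0.008822    1.77241859] [-2.71801606e+00  2.37237337e-03 -1.54210381e+00] [[472.29875886   0.         253.62036106]
 [  0.         472.29875886 192.19913308]
 [  0.           0.           1.        ]]
fixture 0.95 [167. 180. 195. 201.]
handle 0.62 [299. 167. 340. 202.]
handle 0.15 [167. 181. 197. 201.]
index_base 0.77 [273. 162. 351. 220.]
catch_a 0.22 [359. 220. 393. 232.]
red_case 0.85 [103. 207. 139. 230.]
ratchet_driver 0.7 [363. 220. 393. 231.]
ratchet_driver 0.68 [297. 167. 342. 205.]
side [ 0.28778645 -1.0216711   0.84068279] [-2.16801113  0.00481831 -0.18642329] [[366.78653729   0.         250.72954457]
 [  0.         366.78653729 187.74668893]
 [  0.           0.           1.        ]]
fixture 0.66 [237. 164. 255. 176.]
handle 0.56 [257. 232. 304. 276.]
index_base 0.9 [230. 211. 336. 301.]
lock_tip 0.48 [243. 211. 253. 229.]
catch_a 0.55 [262. 236. 269. 244.]
catch_a 0.34 [236. 165. 253. 180.]
red_case 0.56 [203. 140. 219. 154.]
ratchet_driver 0.65 [242. 308. 260. 357.]
{'t': 0.8, 'joint_positions': array([ 1.09062902e+00,  3.12907936e-01,  1.49769103e+00, -8.63915692e-06,
        1.33097736e+00, -2.23403317e-01]), 'qvel': array([ 0.00042178,  0.00202261, -0.00055148,  0.00061428, -0.00073994,
       -0.00100601]), 'joint_efforts': array([-8.46455714e-04, -4.02072823e+01, -2.52411568e+01,  6.94829458e-02,
        3.18565860e-02,  1.46113751e-05]), 'tcp_pos': array([0.13334718, 0.50779798, 0.23871949]), 'ee_rot': array([3.14157859e+00, 1.18020167e-05, 2.88483072e+00]), 'ft_force': array([0.25061251, 1.25708433, 0.55618943]), 'torque': array([-0.03180523,  0.03342724, -0.02248338]), 'finger_force': 0.0, 'grip_width': 0.08805770149526172}
```

View pics/top0.png

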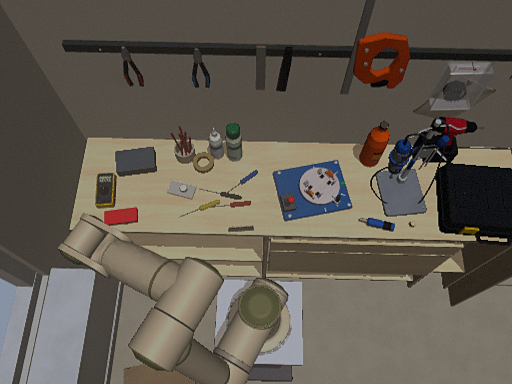

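View pics/side0.png

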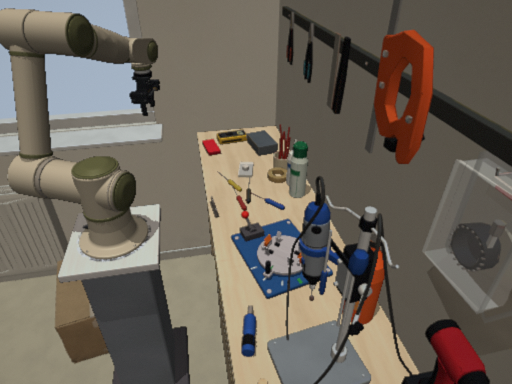

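The plate is at about (181,189) in the top view, the table at (320,186), the lock at about (290,202) and the black handle near (337,198). In the side view the plate is at (246,170) and the table at (283,255). I'll enlarge both places.

Run:
```python
from h import *
p=cam("top"); im=p["image"]
a=cv2.resize(im[150:230,262:362],None,fx=6,fy=6,interpolation=cv2.INTER_CUBIC)
b=cv2.resize(im[170:210,150:210],None,fx=3,fy=3,interpolation=cv2.INTER_CUBIC)
o=np.zeros((480,780,3),np.uint8); o[:,:600]=a; o[:120,600:780]=b
s=cam("side"); c=s["image"][205:285,228:288]; c=cv2.resize(c,None,fx=3,fy=3); o[130:370,600:780]=c
cv2.imwrite("pics/c1.png",o)
for uv in [(181.5,188)]: print("knob",ray(p,*uv,.032))
print("disc", ray(p,320,186,.04))
```

```text
knob [0.50905029 0.328705   0.032     ]
disc [ 0.52975946 -0.23235051  0.04      ]
```

View pics/c1.png

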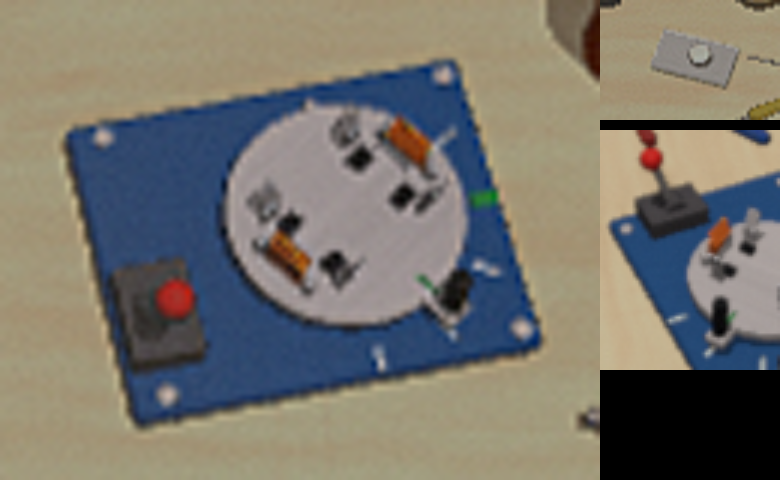

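In the crop, the base corners are (68,130), (455,60), (540,348) and (135,425). The catches are at (408,142) and (288,255), the handle at (455,290) beside the second mark, so near 0.524, and the green mark at (485,198). The plate lies with its length nearly along world y and the ball is at (176,298).

Run:
```python
from h import *
p=cam("top")
f=lambda u,v,z:ray(p,262+u/6,150+v/6,z)[:2]
C=np.array([f(*q,.018) for q in [(68,130),(455,60),(540,348),(135,425)]])
print("corners",C.round(3))
# base frame: corner order (+x+y),(+x-y),(-x-y),(-x+y)
L=np.array([[112,141],[112,-141],[-112,-141],[-112,141]])/1e3
A=(C-C.mean(0));th=np.arctan2((L[:,0]*A[:,1]-L[:,1]*A[:,0]).sum(),(L*A).sum());
print("base",C.mean(0),"yaw",th, "size",np.linalg.norm(C[0]-C[1]),np.linalg.norm(C[1]-C[2]))
print("handle top",f(458,280,.08)," seat dirs",f(408,135,.078),f(288,248,.078))
print("ball",f(176,298,.108))
g=lambda u,v,z:ray(p,150+(u-600)/3,170+v/3,z)[:2]
P=np.array([g(*q,.014) for q in [(665,32),(740,48),(728,87),(652,68)]]);print("plate",P.round(3),P.mean(0),"ydir",np.arctan2(*(P[0]+P[3]-P[1]-P[2])[::-1]),"knob",g(700,54,.032))
```

```text
corners [[ 0.601 -0.044]
 [ 0.663 -0.314]
 [ 0.446 -0.361]
 [ 0.384 -0.09 ]]
base [ 0.52330584 -0.20212735] yaw 0.221512317786296 size 0.2773508962020345 0.2217928082991919
handle top [ 0.46680307 -0.29711607]  seat dirs [ 0.57276916 -0.26885582] [ 0.48758453 -0.18704264]
ball [ 0.43677169 -0.1112753 ]
plate [[0.549 0.376]
 [0.528 0.271]
 [0.469 0.282]
 [0.495 0.388]] [0.51041267 0.32908603] ydir 1.3529438522999622 knob [0.50925577 0.32126135]
```

```bash
python3 -m pendant '[[1,-0.4,0,-0.238,1],[1,-0.4,0,-0.238,1],[1,-0.4,0,-0.238,1],[1,-0.4,0,-0.238,1],[1,-0.4,0,-0.238,1],[1,-0.4,0,-0.238,1],[1,-0.4,0,-0.238,1],[1,-0.72,0,-0.238,1],[1,-0.72,0,-0.238,1],[1,-0.72,0,-0.238,1],[1,-0.72,0,-0.238,1],[1,-0.72,0,-0.238,1]]' && python3 -m pendant '[[0.5,0,-0.1,-0.005,1],[0.5,0,-0.1,-0.005,1],[0.5,0,-0.1,-0.005,1],[0.5,0,-0.1,-0.005,1],[0.5,0,-0.1,-0.005,1],[0.5,0,-0.1,-0.005,1]]'
python3 - <<'E'
from h import *
p=cam("wrist"); cv2.imwrite("pics/w1.png",p["image"])
o=manip.get_obs(); print(o["tcp_pos"],o["ee_rot"],p["xyz"],p["attitude"])
for t in ["fixture"]:
    for d in finder.recognise(t,p)[:2]: print(d)
q=cam("top")
print("cup base/top",ray(q,185,160,0),ray(q,185,150,.1), "tape", ray(q,203,162,.02))
E
```

```text
t: 1.95
tcp_pos: [0.3836, 0.3272, 0.2389]
ee_rot: [3.141, -0.0, 1.382]
ft_force: [-0.6, 0.3, 0.2]
grip_width: 0.088
finger_force: 0.0
t: 2.45
tcp_pos: [0.5079, 0.3278, 0.2136]
ee_rot: [-3.141, 0.0, 1.358]
ft_force: [-0.3, 0.1, 1.0]
grip_width: 0.0881
finger_force: 0.0
[0.5075771  0.32805348 0.2142814 ] [ 3.14135724e+00 -3.63904981e-04  1.35857365e+00] [0.52464207 0.40786776 0.35962286] [ 2.82152986e+00 -3.08949505e-04 -2.11681393e-01]
{'box': [238.2, 103.0, 299.2, 212.4], 'p': 0.75}
cup base/top [0.65481815 0.33169805 0.        ] [0.64747657 0.31753246 0.1       ] tape [0.6368045  0.25175608 0.02      ]
```

View pics/w1.png

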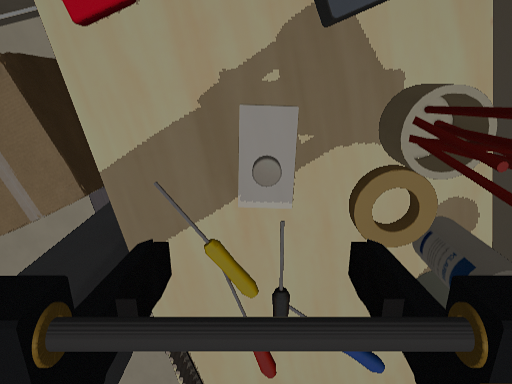

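The plate's corners are at (240,105), (298,107), (294,207) and (238,205), with the knob at (267,170). The pencil cup at (437,130) is close on the +x side.

Run:
```python
from h import *
p=cam("wrist")
P=np.array([ray(p,*q,.014)[:2] for q in [(240,105),(298,107),(294,207),(238,205)]])
print(P.round(4),P.mean(0))
y=P[0]+P[1]-P[2]-P[3]; x=P[1]+P[2]-P[0]-P[3]
print("ydir",np.arctan2(y[1],y[0]),"xdir+90",np.arctan2(x[1],x[0])+np.pi/2, "size",np.linalg.norm(x)/2,np.linalg.norm(y)/2)
print("knob",ray(p,267,170,.032))
for z in (0,.05,.09,.1): print("cup left",z,ray(p,380,135,z)[:2],ray(p,402,130,z)[:2])
print("pencil tip",[ray(p,412,122,z)[:2].round(3) for z in(.1,.15,.18)])
```

```text
[[0.5009 0.3911]
 [0.5575 0.377 ]
 [0.5345 0.2721]
 [0.4745 0.2874]] [0.51682755 0.33189462]
ydir 1.33815863295243 xdir+90 1.3238896079479092 size 0.06013162690510177 0.1071928314643269
knob [0.51432283 0.32423109 0.032     ]
cup left 0 [0.63990631 0.32853579] [0.66344892 0.32894047]
cup left 0.05 [0.62382608 0.3395701 ] [0.64410629 0.3399187 ]
cup left 0.09 [0.61096189 0.34839755] [0.62863219 0.34870129]
cup left 0.1 [0.60774585 0.35060442] [0.62476366 0.35089693]
pencil tip [array([0.633, 0.355]), array([0.612, 0.366]), array([0.599, 0.372])]
```

```bash
python3 -m pendant '[[0.018,0.02,-0.3,-0.0042,1],[0.018,0.02,-0.3,-0.0042,1],[0.018,0.02,-0.68,-0.0042,1],[0.018,0.02,-0.68,-0.0042,1],[0.018,0.02,-0.68,-0.0042,1],[0.018,0.02,-0.68,-0.0042,1],[0.018,0.02,-0.76,-0.0042,1],[0.018,0.02,-0.81,-0.0042,1],[0.018,0.02,-0.84,-0.0042,1],[0.018,0.02,-0.84,-0.0042,1],[0.018,0.02,-0.84,-0.0042,1]]' && python3 -m pendant '[[0,0,0,0,0.3],[0,0,0,0,0.2],[0,0,0,0,0],[0,0,0,0,-1],[0,0,0,0,-1],[0,0,0,0,-1],[0,0,0,0,-1],[0,0,0,0,-1],[0,0,0,0,-1]]' 55
```

```text
t: 3.57
tcp_pos: [0.5133, 0.333, 0.0048]
ee_rot: [3.141, -0.001, 1.332]
ft_force: [1.2, 0.5, -0.7]
grip_width: 0.0883
finger_force: 0.0
t: 4.32
tcp_pos: [0.5135, 0.3329, 0.0043]
ee_rot: [3.14, -0.001, 1.332]
ft_force: [2.5, -1.2, 5.6]
grip_width: 0.059
finger_force: 55.0
```

```bash
python3 -m pendant '[[0,0,0.8,0,-1],[0,0,0.8,0,-1],[0,0,0.8,0,-1],[0,0,0.8,0,-1],[0,0,0.8,-0.02,-1],[-0.24,-1,0.8,-0.16,-1],[-0.24,-1,0.8,-0.16,-1],[-0.24,-1,0.8,-0.16,-1],[-0.24,-1,0.8,-0.16,-1],[-0.24,-1,0.8,-0.16,-1],[-0.24,-1,0.8,-0.16,-1],[-0.24,-1,0.8,-0.16,-1]]' && python3 -m pendant '[[0,-0.93,0.1,-0.18,-1],[0,-0.93,0.1,-0.18,-1],[0,-0.93,0.1,-0.18,-1],[0,-0.93,0.1,-0.18,-1],[0,-0.93,0.1,-0.18,-1],[0,-0.93,0.1,-0.18,-1],[0,-0.93,0.1,-0.18,-1],[0,-0.93,0.1,-0.18,-1],[0,-0.93,0.1,-0.18,-1],[0,-0.93,0.1,-0.18,-1]]'
python3 - <<'E'
from h import *
p=cam("wrist"); cv2.imwrite("pics/w2.png",cv2.resize(p["image"],(800,600),interpolation=cv2.INTER_CUBIC))
o=manip.get_obs(); print(o["tcp_pos"],o["ee_rot"],o["joint_positions"])
np.savez("w2.npz",K=p["camera_matrix"],xyz=p["xyz"],att=p["attitude"])
for t in ["catch_a","handle","fixture"]:
    for d in finder.recognise(t,p)[:3]: print(t,d)
E
```

```text
t: 5.32
tcp_pos: [0.4507, 0.0788, 0.2028]
ee_rot: [-3.141, 0.004, 0.322]
ft_force: [0.5, 0.8, -3.6]
grip_width: 0.0595
finger_force: 55.0
t: 6.15
tcp_pos: [0.4522, -0.1493, 0.2277]
ee_rot: [3.141, 0.003, -0.804]
ft_force: [0.6, -0.1, -3.9]
grip_width: 0.0593
finger_force: 55.0
[ 0.45230798 -0.14921677  0.22784338] [ 3.14123986e+00  2.70799456e-03 -7.97854199e-01] [-5.65483716e-01  2.16108182e-01  1.65345834e+00  2.93043777e-04
  1.27474260e+00  1.80308046e+00]
catch_a {'box': [240.7, 99.3, 276.5, 114.4], 'p': 0.86}
handle {'box': [163.6, 0.0, 387.2, 128.3], 'p': 0.77}
fixture {'box': [187.0, 148.4, 332.4, 366.1], 'p': 0.75}
```

View pics/w2.png

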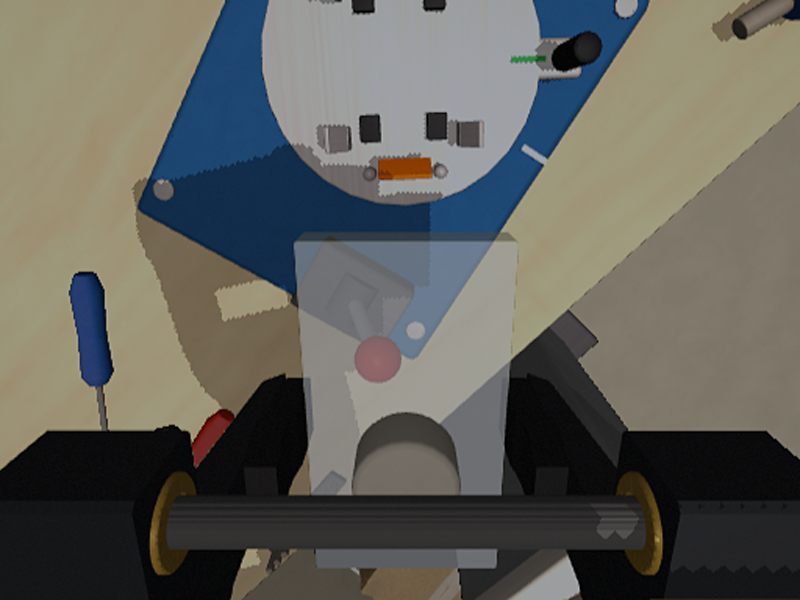

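The table is at the top of the view: near catch at (405,168), handle at (577,50), ball at (378,358) seen through the clear plate. The tool is already close to aligned with the seat. I'll move a little ahead for a full view.

```bash
python3 -m pendant '[[0.12,-0.12,0.12,0,-1],[0.19,-0.19,0.12,0,-1],[0.19,-0.19,0.12,0,-1],[0.19,-0.19,0.12,0,-1],[0.19,-0.19,0.12,0,-1]]'
python3 - <<'E'
from h import *
p=cam("wrist"); cv2.imwrite("pics/w3.png",cv2.resize(p["image"],(800,600),interpolation=cv2.INTER_CUBIC))
o=manip.get_obs(); print(o["tcp_pos"],o["ee_rot"])
np.savez("w3.npz",K=p["camera_matrix"],xyz=p["xyz"],att=p["attitude"])
for t in ["catch_a","handle"]:
    for d in finder.recognise(t,p)[:3]: print(t,d)
E
```

```text
t: 6.77
tcp_pos: [0.4999, -0.1967, 0.2581]
ee_rot: [3.141, 0.002, -0.798]
ft_force: [-0.2, -0.5, -2.9]
grip_width: 0.0594
finger_force: 55.0
[ 0.4998302  -0.19647857  0.25826821] [ 3.14142600e+00  1.42703905e-03 -7.97934421e-01]
catch_a {'box': [238.6, 45.7, 272.8, 63.3], 'p': 0.63}
catch_a {'box': [177.8, 28.8, 366.4, 148.6], 'p': 0.45}
handle {'box': [180.0, 27.8, 366.4, 147.4], 'p': 0.7}
```

View pics/w3.png

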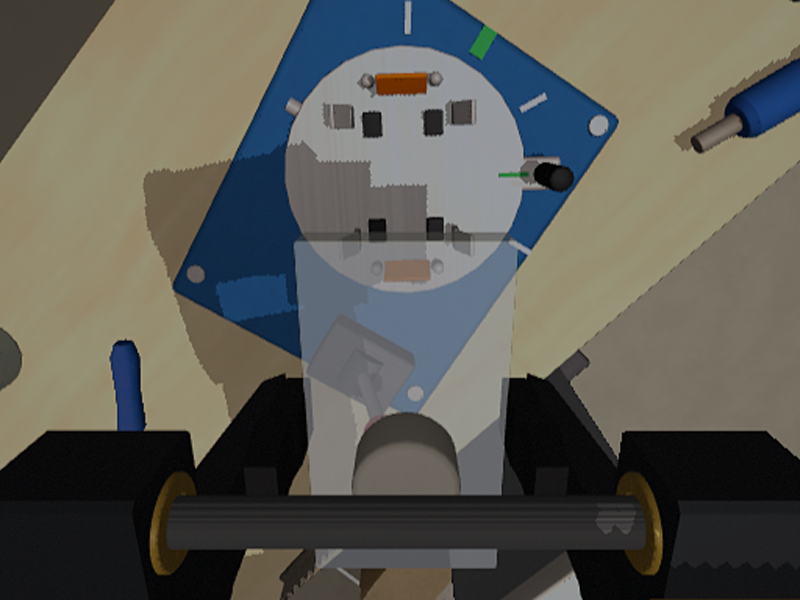

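The disc spans columns 286 to 525 and rows 45 to 292. The four black seat pads are at (372,124), (433,123), (377,229) and (435,228), and the catches at (401,83) and (407,271). The held plate's front top edge is at row 241 (294 to 517) and its rear edge at row 567 (315 to 497).

Run:
```python
from h import *
from scipy.optimize import least_squares
d=np.load("w3.npz"); p=dict(camera_matrix=d["K"],xyz=d["xyz"],attitude=d["att"]); s=512/800
ob=np.array([286,525,45,292])*s
t=np.linspace(0,2*np.pi,721)
def ext(c):
    q=np.array([proj(p,(c[0]+.082*np.cos(a),c[1]+.082*np.sin(a),.04)) for a in t])
    return np.array([q[:,0].min(),q[:,0].max(),q[:,1].min(),q[:,1].max()])
r=least_squares(lambda c:ext(c)-ob,[.53,-.23],diff_step=1e-4); print("disc",r.x,r.fun)
Q=np.array([ray(p,u*s,v*s,.046)[:2] for u,v in [(372,124),(433,123),(435,228),(377,229)]])
print("pads",Q.mean(0),"y",np.arctan2(*(Q[0]+Q[1]-Q[2]-Q[3])[::-1]))
C=np.array([ray(p,u*s,v*s,.07)[:2] for u,v in [(401,83),(407,271)]]);print("catch",C.mean(0),np.linalg.norm(C[0]-C[1]),np.arctan2(*(C[0]-C[1])[::-1]))
h=ray(p,560*s,177*s,.082)[:2]; print("handle",h, np.linalg.norm(h-r.x),"=> y",np.arctan2(*(h-r.x)[::-1])+np.pi/2)
h=ray(p,501*s,175*s,.04)[:2]; g=ray(p,525*s,175*s,.04)[:2]; print("grn y",np.arctan2(*(g-r.x)[::-1])+np.pi/2)
z=.2583+.010
E_=np.array([ray(p,u*s,v*s,z)[:2] for u,v in [(294,241),(517,241),(497,567),(315,567)]])
y=(E_[0]+E_[1]-E_[2]-E_[3])/2
print("plate",E_.mean(0),np.linalg.norm(y),np.arctan2(y[1],y[0]))
```

```text
disc [ 0.53416497 -0.23232974] [-0.95245184  0.95195687 -0.30063546  0.56015403]
pads [ 0.53516445 -0.23222392] y -0.7632579836768396
catch [ 0.5347104  -0.23174051] 0.1148330169574815 -0.7648734981296907
handle [ 0.47071163 -0.30024948] 0.09294847071976718 => y -0.7514134485603479
grn y -0.7740652094776248
plate [ 0.49887684 -0.19656808] 0.10878882148095864 -0.7951290942110695
```

```bash
python3 -m pendant '[[0.142,-0.142,0,0.0053,-1],[0.142,-0.142,-0.15,0.0053,-1],[0.142,-0.142,-0.3,0.0053,-1],[0.142,-0.142,-0.45,0.0053,-1],[0.142,-0.142,-0.58,0.0053,-1],[0.142,-0.142,-0.65,0.0053,-1],[0.142,-0.142,-0.65,0.0053,-1],[0.142,-0.142,-0.65,0.0053,-1],[0.142,-0.142,-0.65,0.0053,-1]]'
python3 - <<'E'
from h import *
p=cam("wrist"); cv2.imwrite("pics/w4.png",cv2.resize(p["image"],(800,600),interpolation=cv2.INTER_CUBIC))
o=manip.get_obs(); print(o["tcp_pos"],o["ee_rot"],o["ft_force"])
np.savez("w4.npz",K=p["camera_matrix"],xyz=p["xyz"],att=p["attitude"])
E
```

```text
t: 7.67
tcp_pos: [0.5366, -0.233, 0.0981]
ee_rot: [-3.141, -0.003, -0.766]
ft_force: [0.7, 0.6, -2.0]
grip_width: 0.0594
finger_force: 55.0
[ 0.53663408 -0.23311551  0.09829078] [-3.14102767 -0.00338603 -0.76578685] [-0.28268212  0.44494347 -2.93517858]
```

View pics/w4.png

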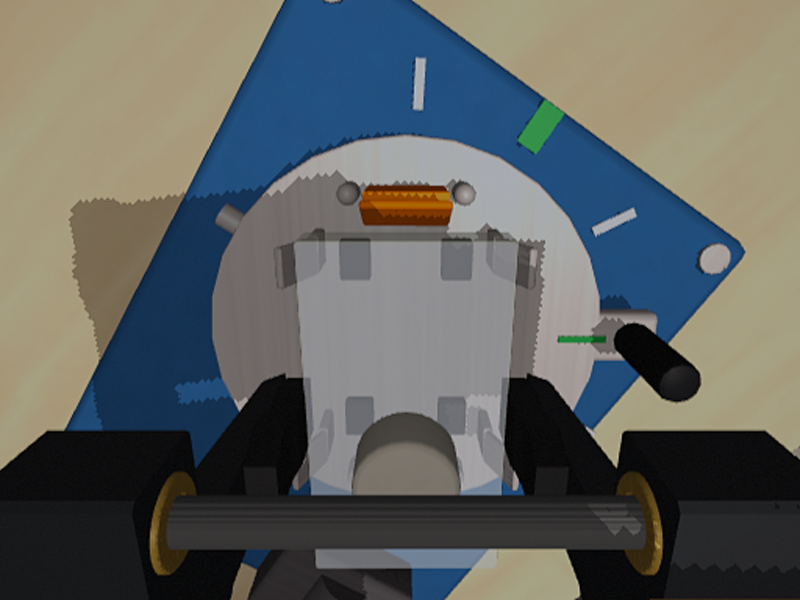

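Well aligned: the seat pads at (355,260), (457,260), (359,415) and (451,413) show through the plate and are centred on it. I'll compute the residual.

Run:
```python
from h import *
d=np.load("w4.npz"); p=dict(camera_matrix=d["K"],xyz=d["xyz"],attitude=d["att"]); s=512/800
Q=np.array([ray(p,u*s,v*s,.046)[:2] for u,v in [(355,260),(457,260),(451,415),(360,415)]])
m=Q.mean(0); yaw=np.arctan2(*(Q[0]+Q[1]-Q[2]-Q[3])[::-1]); print("pads",m,yaw, Q.round(4))
z=.0983+.010
E_=np.array([ray(p,u*s,v*s,z)[:2] for u,v in [(294,241),(517,241),(497,567),(315,567)]]); print("plate",E_.mean(0))
y=np.array([np.cos(-.765),np.sin(-.765)]); x=np.array([y[1],-y[0]])
for c in (m,np.array([.5345,-.2322])):
  e=E_.mean(0)-c; print("err along y,x",e@y,e@x)
C=np.array(ray(p,406*s,205*s,.07)[:2]); print("catch dist from plate ctr",(C-E_.mean(0))@y)
```

```text
pads [ 0.53547748 -0.23283751] -0.7673334878635537 [[ 0.5738 -0.2422]
 [ 0.5463 -0.2709]
 [ 0.4974 -0.2233]
 [ 0.5244 -0.195 ]]
plate [ 0.53551409 -0.23295331]
err along y,x 0.00010660400194622873 5.818407550406844e-05
err along y,x 0.0012532408838095003 -0.00015886428598929585
catch dist from plate ctr 0.05850253725016284
```

```bash
python3 -m pendant '[[-0.002,0.002,-0.04,0,-1],[-0.002,0.002,-0.07,0,-1],[-0.002,0.002,-0.09,0,-1],[-0.002,0.002,-0.1,0,-1],[-0.002,0.002,-0.11,0,-1],[-0.002,0.002,-0.11,0,-1]]' && python3 -m pendant '[[0,0,-0.008,0,-1],[0,0,-0.016,0,-1],[0,0,-0.016,0,-1]]'
```

```text
t: 8.22
tcp_pos: [0.5359, -0.2326, 0.0692]
ee_rot: [-3.141, -0.002, -0.766]
ft_force: [0.7, -0.5, 2.4]
grip_width: 0.0593
finger_force: 55.0
t: 8.47
tcp_pos: [0.5365, -0.233, 0.0663]
ee_rot: [-3.141, -0.004, -0.766]
ft_force: [0.7, 0.4, 9.1]
grip_width: 0.0594
finger_force: 55.0
```

Contact where expected (about 12 N net). I'll continue in small steps.

```bash
python3 -m pendant '[[0,0,-0.008,0,-1],[0,0,-0.016,0,-1],[0,0,-0.016,0,-1]]' && python3 -m pendant '[[0,0,-0.008,0,-1],[0,0,-0.012,0,-1],[0,0,-0.012,0,-1]]'
```

```text
t: 8.72
tcp_pos: [0.5361, -0.2327, 0.0617]
ee_rot: [-3.141, -0.003, -0.766]
ft_force: [0.9, 1.0, 0.7]
grip_width: 0.0596
finger_force: 55.0
t: 8.97
tcp_pos: [0.5355, -0.2323, 0.0575]
ee_rot: [-3.141, -0.0, -0.766]
ft_force: [2.1, -0.4, 1.8]
grip_width: 0.0592
finger_force: 55.0
```

```bash
python3 -m pendant '[[0,0,-0.008,0,-1],[0,0,-0.012,0,-1],[0,0,-0.016,0,-1],[0,0,-0.016,0,-1]]' && python3 -m pendant '[[0,0,-0.006,0,-1],[0,0,-0.01,0,-1],[0,0,-0.01,0,-1]]'
```

```text
t: 9.3
tcp_pos: [0.5353, -0.2322, 0.0534]
ee_rot: [3.142, 0.0, -0.766]
ft_force: [2.7, -1.6, 0.8]
grip_width: 0.0592
finger_force: 55.0
t: 9.55
tcp_pos: [0.5346, -0.2316, 0.0503]
ee_rot: [3.141, 0.003, -0.766]
ft_force: [-0.5, 0.0, -1.4]
grip_width: 0.0591
finger_force: 55.0
```

```bash
python3 -m pendant '[[0,0,-0.004,0,-1],[0,0,-0.004,0,-1],[0,0,-0.004,0,-1]]' && python3 -m pendant '[[0,0,-0.004,0,-1],[0,0,-0.004,0,-1],[0,0,-0.004,0,-1]]'
```

```text
t: 9.8
tcp_pos: [0.5347, -0.2317, 0.0502]
ee_rot: [3.141, 0.002, -0.766]
ft_force: [-4.8, 1.7, 5.4]
grip_width: 0.059
finger_force: 55.0
t: 10.05
tcp_pos: [0.5347, -0.2317, 0.0502]
ee_rot: [3.141, 0.002, -0.766]
ft_force: [-7.3, 3.9, 13.3]
grip_width: 0.0591
finger_force: 55.0
```

Firm on the seat. I'll release and check.

```bash
python3 -m pendant '[[0,0,0.007,0,-1],[0,0,0.007,0,-0.2],[0,0,0.007,0,0.6],[0,0,0.007,0,0.6],[0,0,0.007,0,0.6],[0,0,0.007,0,0.6]]' && python3 -m pendant '[[0,0,0.1,0,0.6],[0,0,0.3,0,0.6],[0,0,0.45,0,0.6],[0,0,0.45,0,0.6],[0,0,0.45,0,0.6]]'
python3 - <<'E'
from h import *
p=cam("wrist"); im=p["image"]; cv2.imwrite("pics/w5.png",cv2.resize(im,(800,600),interpolation=cv2.INTER_CUBIC))
o=manip.get_obs(); print(o["tcp_pos"],o["ee_rot"],o["ft_force"],o["joint_positions"])
np.savez("w5.npz",K=p["camera_matrix"],xyz=p["xyz"],att=p["attitude"])
E
```

```text
t: 10.55
tcp_pos: [0.5354, -0.2323, 0.0509]
ee_rot: [-3.142, -0.0, -0.766]
ft_force: [0.1, 0.3, 0.7]
grip_width: 0.0702
finger_force: 0.0
t: 10.97
tcp_pos: [0.5363, -0.2328, 0.1662]
ee_rot: [-3.141, -0.006, -0.766]
ft_force: [1.0, -0.0, -0.6]
grip_width: 0.0703
finger_force: 0.0
[ 0.53545602 -0.23229528  0.16375347] [-3.14141635e+00 -1.27293678e-03 -7.66096934e-01] [ 0.5377462  -0.20509068 -1.06392295] [-6.09911050e-01  5.04363680e-01  1.41916878e+00 -2.54232060e-05
  1.21677532e+00  1.72699090e+00]
```

View pics/w5.png

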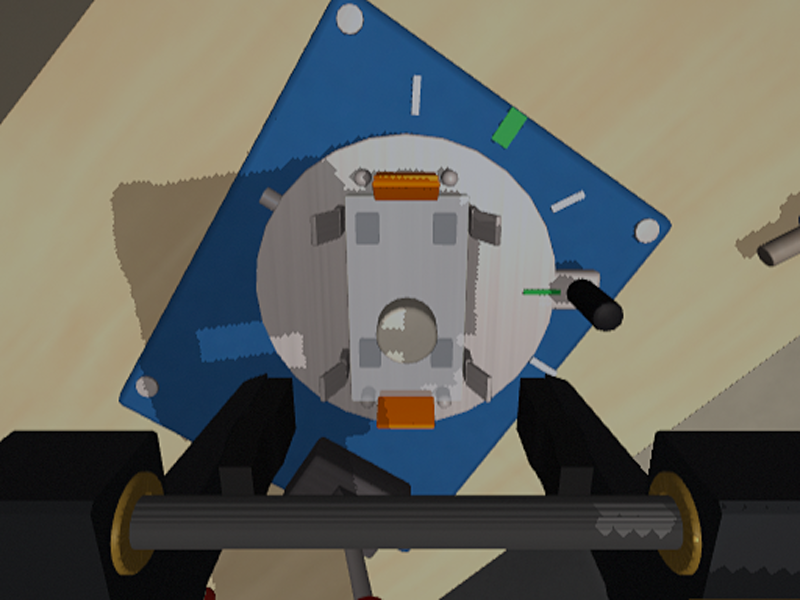

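The plate is seated with both orange catches, at (405,186) and (405,412), over its ends. The handle top is at (603,313) and its foot at (580,290). The green mark is at (509,127).

Run:
```python
from h import *
d=np.load("w5.npz"); p=dict(camera_matrix=d["K"],xyz=d["xyz"],attitude=d["att"]); s=512/800
f=lambda u,v,z:ray(p,u*s,v*s,z)[:2]
c=np.array([.535,-.2325])
Q=np.array([f(*q,.046) for q in [(367,228),(444,228),(443,353),(370,353)]]); print("pads(refr?)",Q.mean(0))
ang=lambda v:np.arctan2(v[1],v[0])
for n,q in dict(green=(509,127),w2=(568,202),w4=(416,95),w0=(543,367)).items(): print(n,f(*q,.018),ang(f(*q,.018)-c))
A,B,C=[f(*q,.018) for q in [(350,18),(647,231),(147,387)]]
print("base -x dir from A->B",ang(B-A)," +y dir A->C",ang(C-A), np.linalg.norm(B-A),np.linalg.norm(C-A))
h=f(604,313,.082); print("handle",h,np.linalg.norm(h-c),ang(h-c))
```

```text
pads(refr?) [ 0.5352226  -0.23269491]
green [ 0.55785124 -0.33056178] -1.341852967954186
w2 [ 0.5048087 -0.3285735] -1.8752766407911556
w4 [ 0.60379546 -0.30569256] -0.8163563355566386
w0 [ 0.43606554 -0.25464883] -2.921350411890571
base -x dir from A->B -2.9155890474502666  +y dir A->C 1.80146294650317 0.19702758027059358 0.24601331070933863
handle [ 0.47219148 -0.30023734] 0.0923756301371868 -2.318456921479055
```

```bash
python3 -m pendant '[[-0.264,-0.276,0,0.238,0],[-0.264,-0.276,0,0.238,0],[-0.264,-0.276,0,0.238,0],[-0.264,-0.276,0,0.238,0],[-0.264,-0.276,0,0.238,0],[-0.264,-0.276,0,0.238,0],[-0.264,-0.276,0,0.238,0],[-0.264,-0.276,0,0.238,0],[-0.264,-0.276,0,0.238,0],[-0.264,-0.276,0,0.238,0],[-0.264,-0.276,0,0.238,0],[-0.264,-0.276,0,0.238,0]]' && python3 -m pendant '[[0,0,0,0.013,0],[0,0,0,0.013,0],[0,0,0,0.013,0]]'
python3 - <<'E'
from h import *
p=cam("wrist"); im=p["image"]; cv2.imwrite("pics/w6.png",im)
o=manip.get_obs(); print(o["tcp_pos"],o["ee_rot"],o["grip_width"],o["joint_positions"])
print("expected handle top px",proj(p,(.4696,-.3014,.082)), "lug", proj(p,(.4696,-.3014,.04)))
np.savez("w6.npz",K=p["camera_matrix"],xyz=p["xyz"],att=p["attitude"])
E
```

```text
t: 12.02
tcp_pos: [0.4688, -0.3007, 0.1613]
ee_rot: [-3.138, 0.0, 0.72]
ft_force: [0.1, 0.5, -0.6]
grip_width: 0.0443
finger_force: 0.0
t: 12.27
tcp_pos: [0.4689, -0.3008, 0.1619]
ee_rot: [-3.139, 0.0, 0.793]
ft_force: [-0.7, -0.4, 0.3]
grip_width: 0.0441
finger_force: 0.0
[ 0.4690272  -0.30091648  0.16228455] [-3.13950730e+00 -1.67311827e-05  7.92796858e-01] 0.04433246512954865 [-7.80681039e-01  4.52672569e-01  1.50427379e+00  1.20143329e-05
  1.18673168e+00 -2.68610036e-03]
expected handle top px [261.22207488 201.84708402] lug [261.0838738  184.82040795]
```

View pics/w6.png

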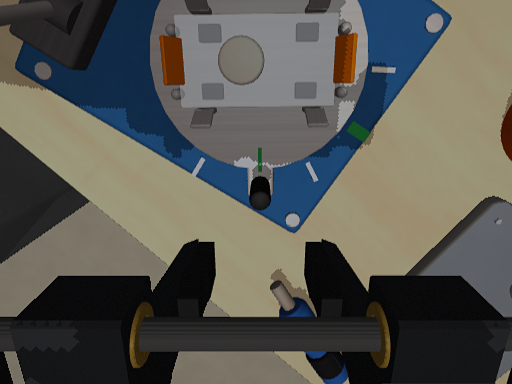

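The handle top is at (260,200), exactly as predicted, and the driver tip at (280,290) is clear of the fingers. I'll descend and grip lightly.

```bash
python3 -m pendant '[[0.002,-0.002,-0.15,0.002,0],[0.002,-0.002,-0.3,0.002,0],[0.002,-0.002,-0.4,0.002,0],[0.002,-0.002,-0.44,0.002,0],[0.002,-0.002,-0.44,0.002,0],[0.002,-0.002,-0.44,0.002,0]]' && python3 -m pendant '[[0,0,0,0,-1],[0,0,0,0,-1],[0,0,0,0,-1],[0,0,0,0,-1],[0,0,0,0,-1],[0,0,0,0,-1]]' 12
python3 - <<'E'
import numpy as np
c=np.array([.535,-.2325]); a0=-2.33
P=lambda a:c+.095*np.array([np.cos(a),np.sin(a)])
for th in np.linspace(0,.988,9)[1:]: print(np.round((P(a0+th)-P(a0))/.25,3),round(th/2/np.pi,4))
E
```

```text
t: 12.82
tcp_pos: [0.4702, -0.302, 0.0542]
ee_rot: [3.141, -0.0, 0.807]
ft_force: [-0.8, -0.5, 0.0]
grip_width: 0.0442
finger_force: 0.0
t: 13.32
tcp_pos: [0.4696, -0.3015, 0.0541]
ee_rot: [-3.141, 0.0, 0.808]
ft_force: [-3.4, 1.5, 6.0]
grip_width: 0.0155
finger_force: 12.0
[ 0.036 -0.03 ] 0.0197
[ 0.075 -0.056] 0.0393
[ 0.118 -0.076] 0.059
[ 0.162 -0.091] 0.0786
[ 0.208 -0.101] 0.0983
[ 0.255 -0.104] 0.1179
[ 0.302 -0.102] 0.1376
[ 0.348 -0.094] 0.1572
```

```bash
python3 -m pendant '[[0.018,-0.016,0,0.01,-1],[0.036,-0.03,0,0.02,-1],[0.055,-0.044,0,0.0295,-1],[0.075,-0.056,0,0.0393,-1],[0.096,-0.067,0,0.049,-1],[0.118,-0.076,0,0.059,-1],[0.14,-0.084,0,0.069,-1],[0.162,-0.091,0,0.0786,-1],[0.162,-0.091,0,0.0786,-1],[0.162,-0.091,0,0.0786,-1]]'
```

```text
t: 14.15
tcp_pos: [0.5113, -0.3245, 0.0541]
ee_rot: [3.139, 0.0, 1.302]
ft_force: [4.2, 1.4, 2.9]
grip_width: 0.0151
finger_force: 12.0
```

```bash
python3 -m pendant '[[0.023,-0.006,0,0.01,-1],[0.046,-0.01,0,0.0197,-1],[0.07,-0.012,0,0.0295,-1],[0.093,-0.013,0,0.0393,-1],[0.117,-0.012,0,0.049,-1],[0.14,-0.011,0,0.059,-1],[0.163,-0.007,0,0.069,-1],[0.186,-0.003,0,0.0786,-1],[0.186,-0.003,0,0.0786,-1],[0.186,-0.003,0,0.0786,-1],[0.186,-0.003,0,0.0786,-1]]'; python3 -m pendant '[[0,0,0,0,-0.2],[0,0,0,0,0],[0,0,0,0,0],[0,0,0,0,0],[0,0,0,0,0]]' && python3 -m pendant '[[0,0,0.2,0,0],[0,0,0.35,0,0],[0,0,0.5,0,0],[0,0,0.5,0,0],[0,0,0.5,0,0]]'
python3 - <<'E'
from h import *
p=cam("wrist"); im=p["image"]; q=cam("side")
o=np.zeros((600,800,3),np.uint8); o[:384,:512]=im; o[384:600,:288]=cv2.resize(q["image"][207:279,222:318],(288,216)); t=cam("top"); o[384:600,300:570]=cv2.resize(t["image"][150:222,262:352],(270,216))
cv2.imwrite("pics/w7.png",o); o=manip.get_obs(); print(o["tcp_pos"],o["ee_rot"],o["joint_positions"])
np.savez("w7.npz",K=p["camera_matrix"],xyz=p["xyz"],att=p["attitude"])
h=(.5566,-.325); print(proj(p,(*h,.082)),proj(p,(.535,-.2325,.078)))
for d in finder.recognise("lock_tip",q)[:2]: print(d)
E
```

```text
t: 15.07
tcp_pos: [0.5574, -0.3251, 0.0541]
ee_rot: [3.14, 0.001, 1.795]
ft_force: [3.3, 3.4, 5.2]
grip_width: 0.0155
finger_force: 12.0
t: 15.48
tcp_pos: [0.5566, -0.3253, 0.0532]
ee_rot: [-3.141, -0.0, 1.796]
ft_force: [-0.0, -0.4, 0.3]
grip_width: 0.0438
finger_force: 0.0
t: 15.9
tcp_pos: [0.5574, -0.3258, 0.1808]
ee_rot: [3.139, 0.004, 1.796]
ft_force: [0.6, 0.2, -0.8]
grip_width: 0.0444
finger_force: 0.0
[ 0.55631925 -0.32488097  0.17675851] [-3.13982398e+00 -2.30317594e-03  1.79569473e+00] [-7.10056766e-01  6.26835061e-01  1.18332295e+00 -5.68586595e-05
  1.33433805e+00 -9.34943808e-01]
[258.80387409 192.43192153] [258.25518315  60.17624144]
```

View pics/w7.png

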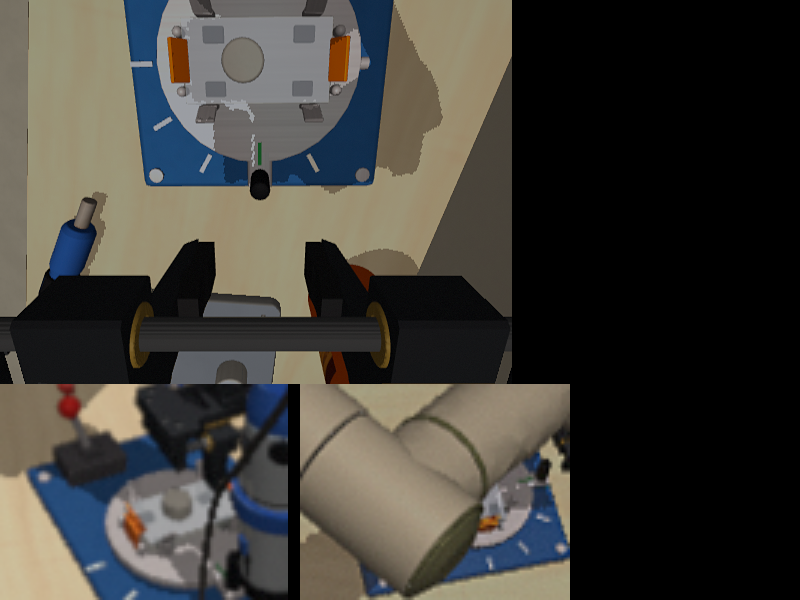

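The table rests at the green mark: the handle at (260,185) covers it and the plate is square to the base. The ball in the side inset at (68,405) is still on the open side. I'll move behind it with the fingers shut.

```bash
python3 -m pendant '[[-0.2,0.22,0,-0.238,-1],[-0.4,0.44,0,-0.238,-1],[-0.717,0.797,0,-0.238,-1],[-0.717,0.797,0,-0.238,-1],[-0.717,0.797,0,-0.238,-1],[-0.717,0.797,0,-0.238,-1],[-0.717,0.797,0,-0.238,-1],[-0.717,0.797,0,-0.238,-1],[-0.717,0.797,0,-0.238,-1],[-0.717,0.797,0,-0.238,-1],[-0.717,0.797,0,-0.238,-1],[-0.717,0.797,0,-0.238,-1]]' 20 && python3 -m pendant '[[0,0,-0.1,-0.0116,-1],[0,0,-0.2,-0.0116,-1],[0,0,-0.3,-0.0116,-1],[0,0,-0.32,-0.0116,-1],[0,0,-0.32,-0.0116,-1]]'
python3 - <<'E'
from h import *
o=manip.get_obs(); print(o["joint_positions"],o["grip_width"]); p=cam("wrist"); t=cam("side")
o=np.zeros((600,800,3),np.uint8); o[:384,:512]=p["image"]; o[384:600,:288]=cv2.resize(t["image"][207:279,222:318],(288,216)); cv2.imwrite("pics/w8.png",o)
for x in (-.036,-.02,.036): print(x,proj(p,(.4596+.974*x,-.1064+.226*x,.108)))
E
```

```text
t: 17.1
tcp_pos: [0.3772, -0.1257, 0.1776]
ee_rot: [-3.14, 0.001, 0.294]
ft_force: [-0.7, -0.5, 0.0]
grip_width: 0.0008
finger_force: 0.0
t: 17.52
tcp_pos: [0.3767, -0.1254, 0.0972]
ee_rot: [-3.138, 0.003, 0.228]
ft_force: [0.0, 0.4, -0.2]
grip_width: 0.0006
finger_force: 0.0
[-6.18596500e-01  2.28861296e-01  2.03411195e+00  1.04773835e-05
  8.83092345e-01  7.24638123e-01] 0.0005766759851216154
-0.036 [259.86140677 164.74800563]
-0.02 [259.90420053 125.54682068]
0.036 [260.0835469  -38.74327326]
```

View pics/w8.png

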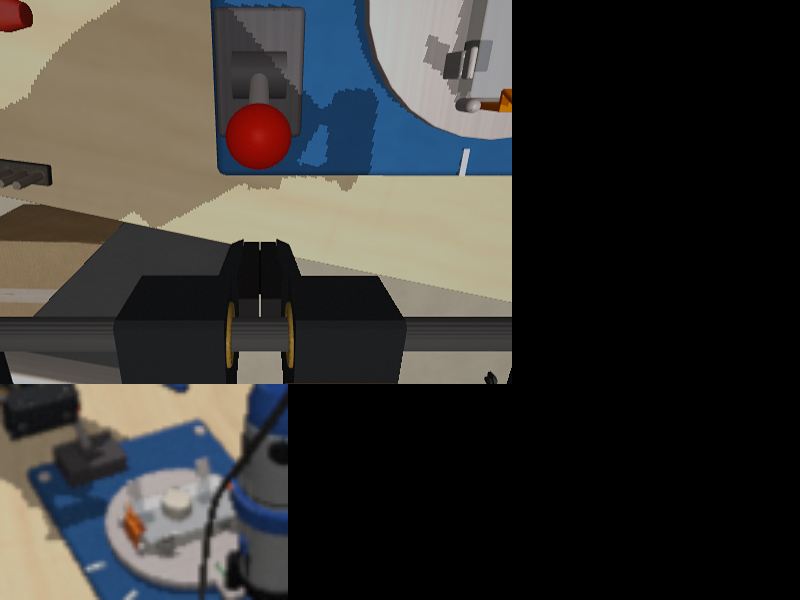

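The ball at (259,136) is dead ahead of the shut fingers. I'll push it over.

```bash
python3 -m pendant '[[0.06,0.014,0,0,-1],[0.12,0.028,0,0,-1],[0.16,0.037,0,0,-1],[0.2,0.046,0,0,-1],[0.24,0.056,0,0,-1],[0.28,0.065,0,0,-1],[0.31,0.072,0,0,-1],[0.335,0.078,0,0,-1],[0.35,0.081,0,0,-1],[0.362,0.084,0,0,-1],[0.362,0.084,0,0,-1]]' && python3 -m pendant '[[0.008,0.002,0,0,-1],[0.016,0.004,0,0,-1],[0.016,0.004,0,0,-1]]'
python3 - <<'E'
from h import *
p=cam("wrist"); m=p["image"]; red=(m[...,2]>90)&(m[...,1]<60)&(m[...,0]<60)
for d in finder.recognise("lock_tip",p)[:2]: print(d)
for t in (.8,.9,1.0): x=.075*np.sin(t-.5); print(t,proj(p,(.4596+.974*x,-.1064+.226*x,.04+.075*np.cos(t-.5))))
E
```

```text
t: 18.53
tcp_pos: [0.4684, -0.1049, 0.0985]
ee_rot: [3.142, -0.0, 0.228]
ft_force: [-0.1, -1.3, -0.5]
grip_width: 0.0006
finger_force: 0.0
t: 18.78
tcp_pos: [0.4722, -0.104, 0.0985]
ee_rot: [-3.142, 0.0, 0.228]
ft_force: [0.1, 0.1, -0.9]
grip_width: 0.0007
finger_force: 0.2
{'box': [227.1, 201.9, 282.7, 254.1], 'p': 0.88}
0.8 [258.20863599 253.11266072]
0.9 [258.22214436 236.17664306]
1.0 [258.24164193 219.29684342]
```

```bash
python3 -m pendant '[[0.008,0.002,0,0,-1],[0.016,0.004,0,0,-1],[0.016,0.004,0,0,-1]]'; python3 -m pendant '[[0.008,0.002,0,0,-1],[0.008,0.002,0,0,-1]]'
python3 - <<'E'
from h import *
p=cam("wrist")
for d in finder.recognise("lock_tip",p)[:1]: print(d)
for t in (.9,1.0): x=.075*np.sin(t-.5); print(t,proj(p,(.4596+.974*x,-.1064+.226*x,.04+.075*np.cos(t-.5))))
E
```

```text
t: 19.13
tcp_pos: [0.4745, -0.1032, 0.0982]
ee_rot: [-3.141, 0.005, 0.228]
ft_force: [-12.1, -5.1, 5.3]
grip_width: 0.0006
finger_force: 6.3
t: 19.3
tcp_pos: [0.4749, -0.1031, 0.0981]
ee_rot: [-3.14, 0.01, 0.229]
ft_force: [-22.7, -8.4, 10.7]
grip_width: 0.0003
finger_force: 12.1
{'box': [228.8, 200.7, 285.4, 257.3], 'p': 0.85}
0.9 [258.76783187 242.57566732]
1.0 [258.81668235 225.70366874]
```

The lever is against its stop. I'll back off, lift clear and check.

```bash
python3 -m pendant '[[-0.1,-0.023,0,0,-1],[-0.2,-0.046,0,0,-1],[-0.36,-0.083,0,0,-1],[-0.36,-0.083,0.2,0,-1],[-0.36,-0.083,0.4,0,-1],[-0.36,-0.083,0.4,0,-1],[-0.1,-0.023,0.5,0,-1],[-0.1,-0.023,0.5,0,-1],[-0.1,-0.023,0.5,0,-1],[-0.1,-0.023,0.5,0,-1]]'
python3 - <<'E'
from h import *
p=cam("wrist"); cv2.imwrite("pics/w9.png",p["image"])
for d in finder.recognise("lock_tip",p)[:1]: print(d)
for t in (.9,1.0): x=.075*np.sin(t-.5); print(t,proj(p,(.4596+.974*x,-.1064+.226*x,.04+.075*np.cos(t-.5))))
print(manip.get_obs()["ft_force"])
E
```

```text
t: 20.23
tcp_pos: [0.4537, -0.1079, 0.2235]
ee_rot: [3.141, -0.0, 0.229]
ft_force: [-0.3, -0.5, -0.5]
grip_width: 0.0008
finger_force: 0.0
{'box': [243.2, 122.4, 275.5, 166.2], 'p': 0.94}
0.9 [259.23248865 144.44187413]
1.0 [259.25173942 135.15060719]
[ 0.6339604  -0.33512237  0.54742885]
```

View pics/w9.png

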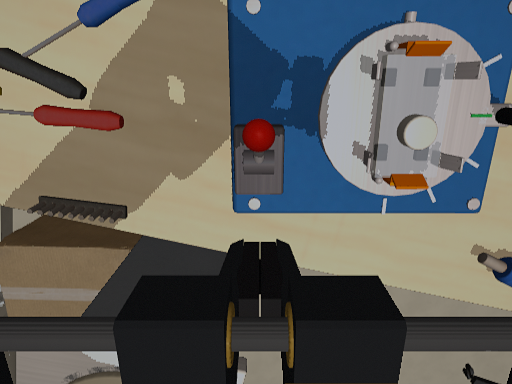

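The ball is at (259,135), which matches a lock angle of 1.0. The plate is held by both catches, the handle at (503,115) is on the green mark, and the robot is clear.

```bash
python3 -c "
from plant import order
print(order.finish_job())"
```

```text
the job is handed in; nothing more can be done
None
```

I handed the job in at about 20 s with the plate seated under both catches, the table at the green mark, the lock lever fully over and the robot clear; the hand-in call gave no verdict.

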